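Contact check of an amplifier module under a toggle clamp

ROBOT

A 6-joint arm with a two-finger parallel gripper is mounted at the origin on the work surface. World frame = base frame: x ahead of the robot, y to its left, z up, the work surface at z = 0. Lengths are in m, angles in rad, forces in N, time in s.
With the tool pointing down it reaches from about 0.325 to 1 m from the base axis. Payload 5.1 kg.
Tool frame: the origin (TCP) lies midway between the tips of the shut fingers; the grasp point (between the pads) lies 19 mm behind it; z points along the fingers, x is the direction in which the jaws open and shut, and the axes are right-handed (so a half turn about z gives the same grasp; the last joint's range is limited). The gripper opens to 85 mm and grips with 20 to 120 N. Pads are 22 mm wide; open, the fingers measure 114 mm over their backs; the gripper's body (76 mm by 85 mm) begins 54 mm behind the grasp point. The pads swing forward as they close: fully open they stand 13 mm farther back than shut.
Start: joints at [-1.243, 0.124, 1.65, -0, 1.367, -0.083], TCP at [0.26, -0.596, 0.231] pointing down, gripper open.
Joint ranges: [-2.61, 2.61], [-1.02, 2.33], [0.03, 2.71], [-1.35, 4.49], [0.32, 2.68], [-2.91, 2.91]. Speed limits (rad/s): [2.57, 2.57, 3.14, 3.14, 3.14, 3.14].

INTERFACE

Orientations are given as a rotation vector (axis times angle).
In Python, from station import * gives the robot as it stands. The module is installed in compiled form; this text tells all that it offers.
- The arm moves only by the shell command python3 -m pendant 'ROWS' [FORCE]. ROWS is JSON, a list of rows, each a list of 7 numbers: the shift along the tool's x, y, z in m, then the turn, a rotation vector about the tool's x, y, z in degrees, then the opening, from 0 (shut) to 1 (fully open). A call has 1 to 12 rows; each row shifts and turns the pose as measured when the row begins, along the tool's axes as they then stand; what a row does not reach is not made up. A row lasts 1/8 s, in which the tool goes at most 62.5 mm and 10.7 degrees, less where a joint would pass 70% of its speed; a pose out of reach is approached as far as the arm can. A call is refused whole if a number of a shift passes 0.0625 or a number of a turn 10.7, either way. A call with a gripper value outside its range is refused whole. The fingers move at their own pace and stop on an object; FORCE is the grip in N (left out, the last holds). Time passes only in rows, so rows that do not move let the fingers close. It gives the time, the measured TCP pose, the force and the opening at its end, in the units of the state.
- sense(): the state, without advancing time (a new reading comes with each control period).
- get_image(name): name is "scene" or "top" or "wrist"; returns a dict with "color" (480x640x3 uint8, red, green, blue), "depth" (480x640 float32, m along the optical axis (not along the pixel's ray), 0 where there is no reading), "intrinsics" (3x3 intrinsics, pixels), "R" (3x3) and "t" (3): a world point X has camera coordinates R X + t; the wrist camera has in their place "tool_from_camera" (4x4, takes a point from camera to tool coordinates, whose origin is the TCP and whose axes are the tool frame's). Camera axes: x right, y down, z forward; pixel columns grow to the right and rows downward; lengths in m; the calibration is good to about 2 mm. A picture is of the moment at which its call begins: read the wrist's pose just before it.
- sign_off(): hands the job in, once; it reports no verdict.
The state is a dict: "time_s": time; "q": joint angles; "qvel": joint speeds; "joint_efforts": joint torques, N m; "tcp_pos": TCP position; "orientation": TCP orientation; "ft_force": force on the tool from outside, world axes, zero at the start; "ft_torque": the same for the moment, N m; "width": opening from 0.0 (shut) to 1.0 (fully open).
Only numpy, scipy, OpenCV 4.12 (cv2) and the standard library are available. Lean on these libraries where they do the work, as an engineer would, in place of code of your own. Each camera call takes 0.05 s, during which the arm holds its last target.

TASK

Give the amplifier module its contact check: push it along its guides until it is fully home against the black contact block, throw the toggle clamp over centre onto it and leave it locked for about two seconds, then throw the clamp back fully open. Leave the module home in the fixture and the other things on the bench where they are.

Things in the scene. Friction and masses are not known exactly. Their poses are not given: they have to be found in the camera images.
- fixture: Test fixture fixed to the bench: aluminium plate 320 x 140 x 12 mm with guide rails, black contact block and toggle clamp. Origin: centre of its underside. +x runs along the guides from the clamp to the open mouth, z up; handle and arm swing in the plane y = 0. Grey riser and clamp base fill x = -160 to -68 mm. Below, 'x' and 'height' are fixture x and mm above the bench.
- stop (a point): On the fixture: middle of the face of the black contact block (the end stop), x = -53, height 23. The block is 90 mm wide and its top at height 34. From it two rails, 74 mm apart and 8 mm above the plate, run to x = 95, with flared ends to x = 133; the plate goes on to x = 160.
- home (a point): On the fixture: where the module's origin lies when it is fully home: x = 2, y = 0, height 12 (on the plate). Axes as the fixture's.
- module: The module: loose dark aluminium housing, 110 mm long (its x) x 70 wide at the 6 mm foot, 62 above; flat top 24 mm up, fins to 31 mm along both sides; 0.2 to 0.5 kg. Origin: centre of its underside. It lies in the guides (2 mm play each side), long axis along the fixture's x, 33 to 73 mm short of home. Push its flat mouth-side (+x) end face.
- spindle: Sprung spindle with a black rubber tip 18 mm across under the end of the clamp arm, 87 mm from the arm's pivot; origin: centre of the tip's face. It comes down on the middle of a module that is home, is pressed back 1 to 2 mm and presses with about 16 N. It misses a module that is far from home.
- clamp_pivot (a point): On the fixture: the clamp arm's hinge, x = -85, height 61. The arm is 26 mm wide and 104 mm long; open, it stands at 75 deg (its end at x = -58, height 163, the spindle pointing to the mouth, to x = -32); clamped, it lies level towards the mouth.
- grip (a point): Inside the handle's red grip, on its centre line, 20 mm below its upper end. Grip 22 mm wide (fixture y), 16 thick, 78 long; flat steel bar below. (x, height; lean back to -x in deg) as it swings: open -201,137;52, -194,145;49, -185,155;45, -172,165;39, -157,175;32, -139,185;23, -120,191;15, -101,195;6, -84,197;-1, dead centre -64,197;-11, locked -56,197;-15.
- clamp_arm (a joint): Clamp arm angle, rad: 0 with the arm fully open (75 deg above level, at its stop), 1.26 with the arm nearly level, pressing on the module.
- handle (a joint): Toggle angle (handle against its link), rad: 0 fully open, 2.01 dead centre, 2.16 at the stop past centre, where the clamp stays locked by itself. The handle takes up to about 10 N at the grip near dead centre, both ways, and must be pushed right through; elsewhere light friction holds it.
- multimeter: Yellow hand-held meter, 165 x 78 x 35 mm, lying beside the fixture; origin: centre of its underside. To be left alone.
- screwdriver: Screwdriver with a blue handle, 190 mm, lying beside the fixture. To be left alone.
- wrench: Steel wrench, 160 mm, lying beside the fixture. To be left alone.
- heatsink: Dark finned heat sink, 100 x 75 x 38 mm, beside the fixture; origin: centre of its underside. To be left alone.
- cleaner: White bottle with a blue cap, 60 mm across, 150 mm tall; origin: centre of its foot. To be left alone.
- screws: Glass jar with a steel lid, 64 mm across, 70 mm tall; origin: centre of its foot. To be left alone.
- spare_a: Untested dark module in the black tray, same size as the module. To be left alone.
- spare_b: Untested light-grey module in the black tray, same size as the module. To be left alone.
Not all that is in view belongs to the job. Leave any green look-alike of the module alone.

How it is judged:
On the way, in this order (a step that is already met when the one before it is completed fails the run):
1. the module is pushed home against the contact block, the clamp still open (x of module in the frame of home below 0.003 m and z of module in the frame of home below 0.003 m and value of joint clamp_arm below 0.5 rad), for 0.1 s.
2. the clamp is locked past centre and its spindle presses on the module, which is home, for a second (x of module in the frame of home below 0.004 m and z of module in the frame of home below 0.003 m and value of joint handle above 2.06 rad and contact force between spindle and module above 10 N), for 1 s.
At the end, for the whole second after the job is handed in: The module lies at rest flat on the plate between its guides, not more than 4 mm short of home (6 mm from it in all), and the clamp is fully open (arm within 0.2 rad of its open stop) and still (x of module in the frame of home below 0.004 m and z of module in the frame of home below 0.003 m and distance between module and home below 0.006 m and value of joint clamp_arm below 0.2 rad and velocity of joint clamp_arm below 0.1 rad/s and linear speed of module below 0.01 m/s); the robot touches nothing.
It fails at once if another thing on the bench is shoved more than 25 mm (distance of any of multimeter, screwdriver, wrench, heatsink, cleaner, screws, spare_a, spare_b from where it was at the start of the episode above 0.025 m).
It also fails if it takes over 64 s, if anything falls off the work surface, if the arm or the gripper's body presses on something with over 40 N, if the wrist force passes 120 N, or if a joint passes its speed limit or range.

## Working session

There is one attempt and no reset: what is moved stays moved. The work goes in short steps, Python scripts to look and compute and a shell command to move; the robot and the scene stay as the last step left them, time stands still between calls to the robot, and variables do not carry over. Pictures are saved under pics/ and viewed, and the job is handed in when it is done.

```bash
mkdir -p pics
python3 - <<'E'
from station import *
import cv2,numpy as np
s=sense();print(s['time_s'],s['tcp_pos'],s['orientation'],s['width'])
for n in('scene','top'):
    im=get_image(n);cv2.imwrite(f'pics/{n}0.png',im['color'][:,:,::-1]);np.savez(f'pics/{n}0.npz',**im)
    print(n,im['intrinsics'],im['R'],im['t'])
E
```

```text
0.0 [ 0.25935215 -0.59536074  0.23005296] [-2.62675360e+00  1.72095621e+00  2.57735508e-03] 1.000655887858006
scene [[474.70057338   0.         319.75105845]
 [  0.         474.70057338 232.49564844]
 [  0.           0.           1.        ]] [[ 0.86910158  0.4946163   0.00414272]
 [ 0.43004987 -0.75145956 -0.50036551]
 [-0.24437585  0.43665003 -0.86580437]] [-0.5177079  -0.19513945  1.27857514]
top [[457.23473936   0.         309.89131296]
 [  0.         457.23473936 241.210565  ]
 [  0.           0.           1.        ]] [[-0.00845748 -0.99939567 -0.03371596]
 [-0.99226114  0.0125646  -0.12353123]
 [ 0.1238802   0.03241028 -0.99176775]] [0.03761144 0.58196997 1.2557239 ]
```

View pics/scene0.png

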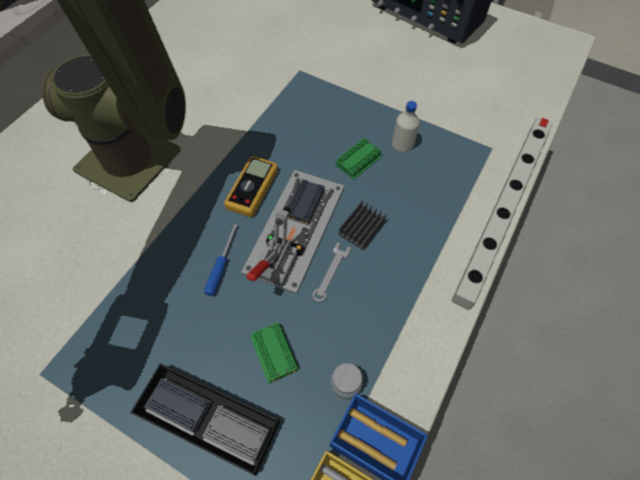

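View pics/top0.png

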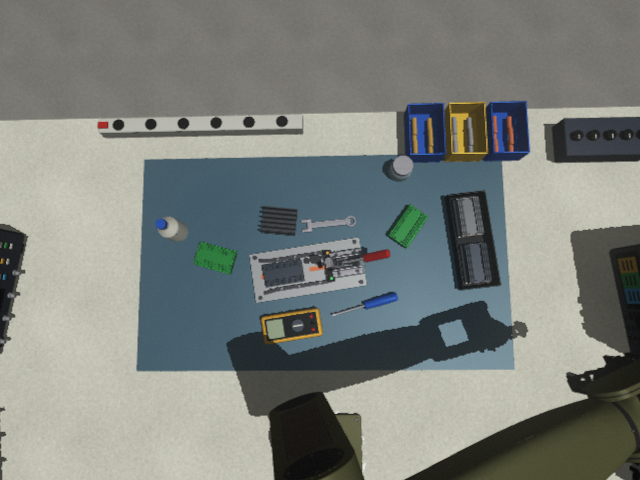

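The scene view shows the fixture at about (295,232), with the module as the dark block at (305,200). In the top view the fixture is at (308,270), the module at (285,272) and the red grip at (376,255). The mouth points to image left, which is world +y.

Things that could be taken for the module (top pixels):
- green look-alikes at (215,257) and (407,226)
- tray spares at (470,215) and (474,262)
- heatsink at (278,220)

I choose the dark block between the rails at (285,272). Next I'll check it in a close crop.

```bash
cat > h.py <<'E'
import numpy as np,cv2
def ray(im,u,v,z):
    K,R,t=im['intrinsics'],im['R'],im['t']
    d=R.T@np.linalg.solve(K,[u,v,1.]);c=-R.T@t
    return c+d*(z-c[2])/d[2]
def proj(im,X):
    p=im['intrinsics']@(im['R']@np.asarray(X)+im['t']);return p[:2]/p[2]
E
python3 - <<'E'
import cv2
a=cv2.imread('pics/top0.png')[225:315,240:400];cv2.imwrite('pics/c1.png',cv2.resize(a,None,fx=5,fy=5,interpolation=cv2.INTER_CUBIC))
a=cv2.imread('pics/scene0.png')[160:300,230:355];cv2.imwrite('pics/c2.png',cv2.resize(a,None,fx=4,fy=4,interpolation=cv2.INTER_CUBIC))
E
```

```text
(no output)
```

View pics/c1.png

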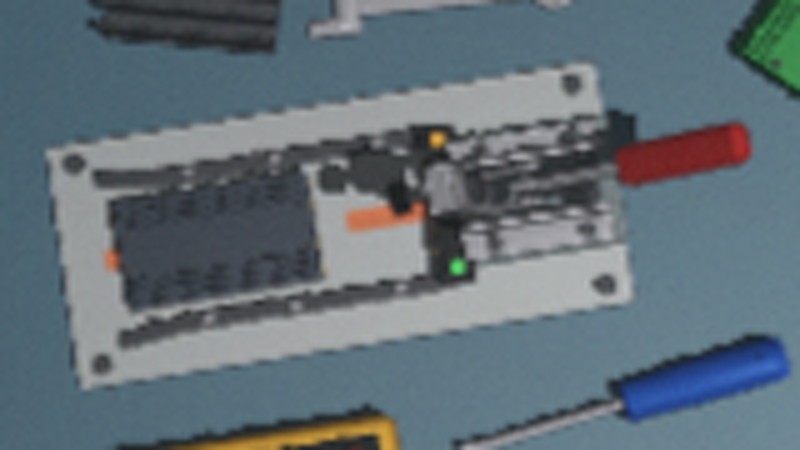

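View pics/c2.png

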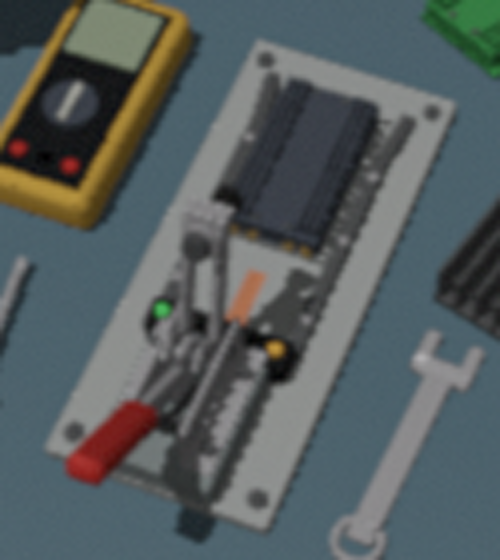

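The crops show the dark finned module between the rails with its gold contacts toward the clamp, and the clamp open. Top crop plate corners: (48,150), (595,63), (632,300), (83,387).

Run:
```python
from h import *
top=np.load('pics/top0.npz');sc=np.load('pics/scene0.npz')
# subpixel plate corners by mask
def corners(im,box):
    c=im['color'].astype(int);m=(c.min(2)>95)&(c.max(2)-c.min(2)<25)
    mm=np.zeros(m.shape,np.uint8);x0,y0,x1,y1=box;mm[y0:y1,x0:x1]=m[y0:y1,x0:x1]*255
    mm=cv2.morphologyEx(mm,cv2.MORPH_CLOSE,np.ones((7,7)))
    cs=max(cv2.findContours(mm,0,1)[0],key=cv2.contourArea)
    r=cv2.minAreaRect(cs);print(r);return cv2.approxPolyDP(cv2.convexHull(cs),6,True)[:,0]
a=np.array([[48,150],[595,63],[632,300],[83,387]])/5+[240,225]-0.4
b=np.array([[260,40],[457,102],[265,530],[43,450]])/4+[230,160]-0.4
print(corners(top,(240,225,372,310)).tolist(),a.tolist());print(corners(sc,(235,160,350,298)).tolist(),b.tolist())
for im,p in((top,a),(sc,b)):
    P=np.array([ray(im,*q,.012) for q in p]);print(P.round(4).tolist(),P.mean(0).round(4))
```

```text
((307.5269775390625, 269.33782958984375), (49.49212646484375, 113.02088165283203), 81.02737426757812)
[[358, 237], [365, 285], [256, 302], [250, 254]] [[249.2, 254.6], [358.6, 237.2], [366.0, 284.6], [256.20000000000005, 302.0]]
((292.1148681640625, 228.55148315429688), (59.37603759765625, 121.30081176757812), 24.145544052124023)
[[297, 170], [343, 187], [295, 292], [241, 270]] [[294.6, 169.6], [343.85, 185.1], [295.85, 292.1], [240.35, 272.1]]
[[0.5487, 0.2077, 0.012], [0.5953, -0.1079, 0.012], [0.4594, -0.1259, 0.012], [0.4131, 0.1866, 0.012]] [0.5041 0.0401 0.012 ]
[[0.4121, 0.1885, 0.012], [0.5483, 0.2089, 0.012], [0.5944, -0.1073, 0.012], [0.4569, -0.1284, 0.012]] [0.5029 0.0404 0.012 ]
```

```bash
cat >> h.py <<'E'
from scipy.spatial.transform import Rotation as Ro
A=np.radians(98.3);C=np.array([.5035,.0402,0]);EX=np.array([np.cos(A),np.sin(A),0]);EY=np.array([-np.sin(A),np.cos(A),0])
def f2w(x,y,h): return C+EX*x/1e3+EY*y/1e3+[0,0,h/1e3]
def w2f(p): d=np.asarray(p)-C;return np.array([d@EX,d@EY,d[2]])*1e3
def togo(x,y,h,s=None):
    from station import sense
    s=s or sense();R=Ro.from_rotvec(s['orientation']);p=np.array(s['tcp_pos'])
    best=None
    for sg in(1,-1):
        Z=np.array([0,0,-1.]);X=sg*EY;T=Ro.from_matrix(np.c_[X,np.cross(Z,X),Z]);d=(R.inv()*T).as_rotvec(degrees=True)
        if best is None or np.linalg.norm(d)<np.linalg.norm(best[0]):best=(d,T)
    print('t',round(s['time_s'],2),'fix',w2f(p).round(1),'F',np.round(s['ft_force'],1),'w',round(s['width'],3),'q6',round(s['q'][5],2))
    dw=f2w(x,y,h)-p
    print('now-axes mm',(R.inv().apply(dw)*1e3).round(1),'aligned-axes mm',(best[1].inv().apply(dw)*1e3).round(1),'turn deg',best[0].round(2))
    print('fixture axes in tool: x',R.inv().apply(EX).round(3),'y',R.inv().apply(EY).round(3))
E
python3 - <<'E'
from h import *
top=np.load('pics/top0.npz')
for q in((118,255),(313,227)): print(w2f(ray(top,*(np.array(q)/5+[240,225]-.4),.036)).round(1))
togo(150,0,270)
E
```

```text
[124.6  -1.2  36. ]
[13.8  0.3 36. ]
t 0.1 fix [-593.7  333.3  230.1] F [ 0.2  0.  -0.2] w 1.0 q6 -0.08
now-axes mm [-630.  -517.1  -38.6] aligned-axes mm [ 333.3 -743.7  -39.9] turn deg [ -0.08   0.09 -74.76]
fixture axes in tool: x [-0.965 -0.263  0.002] y [-0.263  0.965  0.   ]
```

```bash
python3 -m pendant '[[-0.045,-0.035,-0.02,0,0,0,0],[-0.045,-0.035,-0.02,0,0,0,0],[-0.045,-0.035,0,0,0,0,0],[-0.045,-0.035,0,0,0,0,0],[-0.045,-0.035,0,0,0,0,0],[-0.045,-0.035,0,0,0,0,0],[-0.045,-0.035,0,0,0,0,0],[-0.045,-0.035,0,0,0,0,0],[-0.045,-0.035,0,0,0,0,0]]' 20; python3 -c "
from h import *
togo(150,0,270)"
```

```text
time_s: 1.23
tcp_pos: [0.388, -0.0855, 0.2685]
orientation: [-2.614, 1.73, 0.011]
ft_force: [1.1, -0.1, 0.2]
width: -0.0
t 1.23 fix [-107.7  132.4  268.5] F [ 1.1 -0.1  0.2] w -0.0 q6 0.81
now-axes mm [-215.6 -193.5    1. ] aligned-axes mm [ 132.4 -257.7   -1.5] turn deg [ -0.48   0.39 -75.28]
fixture axes in tool: x [-0.967 -0.254  0.01 ] y [-0.254  0.967  0.   ]
```

```bash
python3 -m pendant '[[-0.045,-0.04,0,0,0,0,0],[-0.045,-0.04,0,0,0,0,0],[-0.045,-0.04,0,0,0,0,0],[-0.045,-0.04,0,0,0,0,0],[0,0,0,0,0,-10.7,0],[0,0,0,0,0,-10.7,0],[0,0,0,0,0,-10.7,0],[0,0,0,0,0,-10.7,0],[0,0,0,0,0,-10.7,0],[0,0,0,0,0,-10.7,0],[0,0,0,0,0,-10.7,0]]'; python3 -c "
from h import *
togo(150,0,270)"
```

```text
time_s: 2.6
tcp_pos: [0.4625, 0.156, 0.2649]
orientation: [-3.125, -0.233, 0.012]
ft_force: [0.3, 0.2, 1.3]
width: 0.0
t 2.6 fix [120.5  23.8 264.9] F [0.3 0.2 1.3] w 0.0 q6 0.06
now-axes mm [ 23.9 -29.5  -5. ] aligned-axes mm [ 23.8 -29.5  -5.1] turn deg [-0.49  0.42  0.25]
fixture axes in tool: x [ 0.004 -1.     0.009] y [-1.    -0.004  0.007]
```

```bash
python3 -m pendant '[[0.024,-0.032,0,-0.5,0.4,0.25,0],[0,0,0.06,0,0,0,0],[0,0,0.06,0,0,0,0],[0,0,0.01,0,0,0,0],[0,0,0,0,0,0,0]]'
python3 - <<'E'
from h import *
from station import *
togo(152,0,22)
im=get_image('wrist');cv2.imwrite('pics/w1.png',im['color'][:,:,::-1]);np.savez('pics/w1.npz',**im);print(im['tool_from_camera'])
im=get_image('scene');a=im['color'][140:300,200:360,::-1];cv2.imwrite('pics/s1.png',cv2.resize(a,None,fx=3.5,fy=3.5))
E
```

```text
time_s: 3.22
tcp_pos: [0.483, 0.1923, 0.1337]
orientation: [-3.133, -0.229, -0.005]
ft_force: [-0.1, 0.7, 0.0]
width: 0.002
t 3.23 fix [153.5  -1.7 133.7] F [-0.1  0.7  0. ] w 0.002 q6 0.13
now-axes mm [ -2.1   1.5 111.7] aligned-axes mm [ -1.7   1.5 111.7] turn deg [ 0.01 -0.18  0.05]
fixture axes in tool: x [ 0.001 -1.    -0.   ] y [-1.    -0.001 -0.003]
[[ 9.99999904e-01 -2.22829923e-04 -3.77095557e-04  1.25162439e-03]
 [ 3.25419895e-04  9.54220256e-01  2.99104658e-01 -7.62660864e-02]
 [ 2.93182751e-04 -2.99104752e-01  9.54220237e-01 -1.44420502e-01]
 [ 0.00000000e+00  0.00000000e+00  0.00000000e+00  1.00000000e+00]]
```

View pics/w1.png

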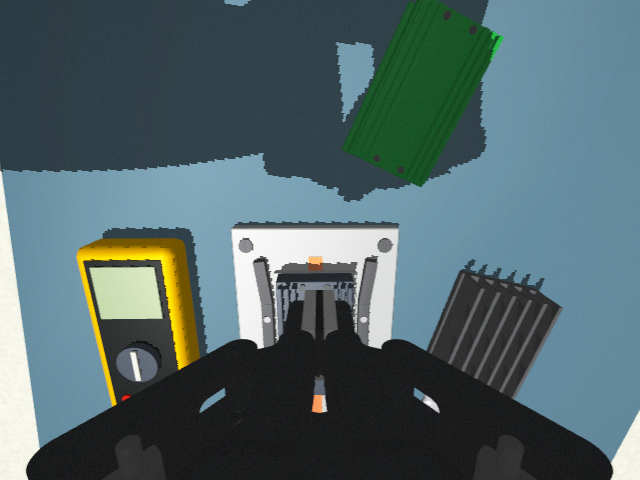

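View pics/s1.png

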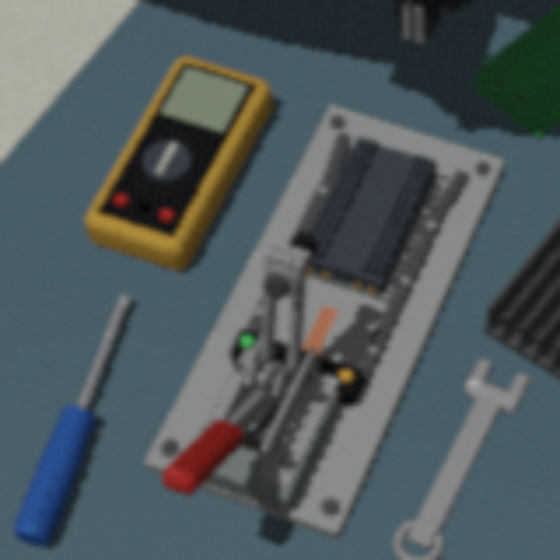

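The wrist view shows the plate's mouth corners at (234,227) and (398,227), the module's end face at columns 278 to 352 around row 275, and nothing in the way of the push.

```bash
python3 - <<'E'
from h import *
from station import sense
im=np.load('pics/w1.npz');s=sense();R=Ro.from_rotvec(s['orientation']).as_matrix();p=np.array(s['tcp_pos'])
T=im['tool_from_camera']
def wr(u,v,z):
    d=R@T[:3,:3]@np.linalg.solve(im['intrinsics'],[u,v,1.]);c=R@T[:3,3]+p
    return w2f(c+d*(z/1e3-c[2])/d[2]).round(1)
print([wr(*q) for q in((234,227,12),(398,227,12),(278,275,36),(352,275,36),(315,265,36))])
E
python3 -m pendant '[[-0.002,0.001,0.05,0,0,0,0],[0,0,0.04,0,0,0,0],[0,0,0.01,0,0,0,0],[0,0,0.01,0,0,0,0],[0,0,0,0,0,0,0]]'; python3 -c "
from h import *
togo(141,0,22)"
```

```text
[array([160.5,  66.3,  12. ]), array([160.3, -70.2,  12. ]), array([127.4,  28.3,  36. ]), array([127.3, -30.4,  36. ]), array([135.8,  -1.1,  36. ])]
time_s: 3.95
tcp_pos: [0.4942, 0.1942, 0.0368]
orientation: [-3.127, -0.227, -0.048]
ft_force: [-0.2, -0.0, 0.1]
width: -0.0
t 3.95 fix [153.8 -13.   36.8] F [-0.2 -0.   0.1] w -0.0 q6 0.13
now-axes mm [-13.5  12.8  14.4] aligned-axes mm [-13.   12.8  14.8] turn deg [-0.19 -1.76  0.01]
fixture axes in tool: x [ 0.    -1.     0.003] y [-1.    -0.    -0.031]
```

```bash
python3 -m pendant '[[-0.012,0,0,-0.2,-1.8,0,0],[0,0,0,0,0,0,0]]'; python3 -c "
from h import *
togo(145,-1,22)"
```

```text
time_s: 4.2
tcp_pos: [0.4833, 0.1929, 0.0391]
orientation: [-3.133, -0.228, -0.002]
ft_force: [1.3, -0.5, -0.0]
width: 0.002
t 4.2 fix [154.1  -2.1  39.1] F [ 1.3 -0.5 -0. ] w 0.002 q6 0.13
now-axes mm [-1.1  9.1 17.1] aligned-axes mm [-1.1  9.1 17.1] turn deg [-0.01 -0.08  0.01]
fixture axes in tool: x [ 0. -1.  0.] y [-1.    -0.    -0.001]
```

```bash
python3 -m pendant '[[-0.001,0,0.016,0,0,0,0],[0,0.01,0,0,0,0,0],[0,0.01,0,0,0,0,0],[0,0.01,0,0,0,0,0],[0,0.01,0,0,0,0,0]]'; python3 -c "
from h import *
togo(68,-1,23)"
```

```text
time_s: 4.82
tcp_pos: [0.4885, 0.1516, 0.0224]
orientation: [-3.131, -0.228, -0.003]
ft_force: [-0.4, 1.7, 0.5]
width: 0.0
t 4.83 fix [112.4  -1.2  22.4] F [-0.4  1.7  0.5] w 0.0 q6 0.05
now-axes mm [-0.3 44.4 -0.7] aligned-axes mm [-0.2 44.4 -0.6] turn deg [-0.1  -0.13  0.03]
fixture axes in tool: x [ 0.001 -1.     0.002] y [-1.    -0.001 -0.002]
```

Pushing, with about 1.7 N of resistance.

```bash
python3 -m pendant '[[0,0.01,0,0,0,0,0],[0,0.01,0,0,0,0,0],[0,0.01,0,0,0,0,0],[0,0.005,0,0,0,0,0]]'; python3 -c "
from h import *
togo(68,-1,23)"
```

```text
time_s: 5.32
tcp_pos: [0.4939, 0.1139, 0.0224]
orientation: [-3.131, -0.226, -0.003]
ft_force: [-0.0, 1.5, 0.0]
width: -0.001
t 5.33 fix [74.3 -1.1 22.4] F [-0.   1.5  0. ] w -0.001 q6 -0.03
now-axes mm [-0.1  6.3 -0.6] aligned-axes mm [-0.1  6.3 -0.6] turn deg [-0.12 -0.13 -0.05]
fixture axes in tool: x [-0.001 -1.     0.002] y [-1.     0.001 -0.002]
```

```bash
for i in 1; do python3 -m pendant '[[0,0.003,0,0,0,0,0],[0,0.002,0,0,0,0,0]]'; done; python3 -c "
from h import *
togo(68,-1,23)"
```

```text
time_s: 5.58
tcp_pos: [0.4947, 0.1085, 0.0224]
orientation: [-3.131, -0.225, -0.003]
ft_force: [0.2, 2.7, -0.4]
width: -0.002
t 5.58 fix [68.9 -1.2 22.4] F [ 0.2  2.7 -0.4] w -0.002 q6 -0.04
now-axes mm [-0.2  0.9 -0.6] aligned-axes mm [-0.2  0.9 -0.6] turn deg [-0.13 -0.13 -0.07]
fixture axes in tool: x [-0.001 -1.     0.002] y [-1.     0.001 -0.002]
```

```bash
python3 -m pendant '[[0,0.002,0,0,0,0,0],[0,0,0,0,0,0,0]]'; python3 -c "
from h import *
togo(68,-1,23)"
```

```text
time_s: 5.82
tcp_pos: [0.4943, 0.1086, 0.0224]
orientation: [-3.127, -0.224, -0.001]
ft_force: [0.3, -0.1, -0.6]
width: 0.004
t 5.83 fix [69.  -0.8 22.4] F [ 0.3 -0.1 -0.6] w 0.004 q6 -0.04
now-axes mm [ 0.2  1.  -0.6] aligned-axes mm [ 0.2  1.  -0.6] turn deg [-0.39 -0.07 -0.12]
fixture axes in tool: x [-0.002 -1.     0.007] y [-1.     0.002 -0.001]
```

```bash
python3 -m pendant '[[0,0.002,0,0,0,0,0],[0,0.003,0,0,0,0,0]]'; python3 -m pendant '[[0,0.004,0,0,0,0,0]]'; python3 -c "
from h import *
togo(68,-1,23)"
```

```text
time_s: 6.08
tcp_pos: [0.4941, 0.1083, 0.0226]
orientation: [-3.117, -0.218, 0.001]
ft_force: [-2.3, 17.2, 1.0]
width: 0.002
time_s: 6.2
tcp_pos: [0.4941, 0.1082, 0.0227]
orientation: [-3.108, -0.214, 0.002]
ft_force: [-2.5, 21.1, 1.6]
width: 0.0
t 6.2 fix [68.7 -0.5 22.7] F [-2.5 21.1  1.6] w 0.0 q6 -0.06
now-axes mm [ 0.5  0.7 -0.3] aligned-axes mm [ 0.5  0.7 -0.3] turn deg [-1.51 -0.05 -0.42]
fixture axes in tool: x [-0.007 -1.     0.026] y [-1.     0.007 -0.001]
```

There is a hard stop at 21 N with TCP x at 68.7, so the face is at about 57, which matches home. Next I back off and go up.

```bash
python3 -m pendant '[[0,-0.02,0,-1.5,0,-0.4,0],[0,-0.02,-0.01,0,0,0,0],[0,0,-0.05,0,0,0,0],[0,0,-0.05,0,0,0,0],[0,0,-0.05,0,0,0,0],[0,0,-0.05,0,0,0,0],[0,0,0,0,0,0,0.5]]'
python3 - <<'E'
from h import *
from station import *
togo(-201,0,250)
im=get_image('top');np.savez('pics/t2.npz',**im);a=im['color'][225:315,240:400,::-1];cv2.imwrite('pics/t2.png',cv2.resize(a,None,fx=5,fy=5,interpolation=cv2.INTER_CUBIC))
im=get_image('scene');a=im['color'][140:300,200:360,::-1];cv2.imwrite('pics/s2.png',cv2.resize(a,None,fx=3.5,fy=3.5))
E
```

```text
time_s: 7.08
tcp_pos: [0.4883, 0.1475, 0.2395]
orientation: [3.124, 0.232, 0.003]
ft_force: [0.2, -0.4, -0.5]
width: 0.201
t 7.08 fix [108.4  -0.4 239.5] F [ 0.2 -0.4 -0.5] w 0.201 q6 0.05
now-axes mm [ -1.5 309.5  -7.7] aligned-axes mm [ -0.4 309.4 -10.5] turn deg [ 0.5  -0.06  0.2 ]
fixture axes in tool: x [ 0.003 -1.    -0.009] y [-1.    -0.003 -0.001]
```

View pics/t2.png

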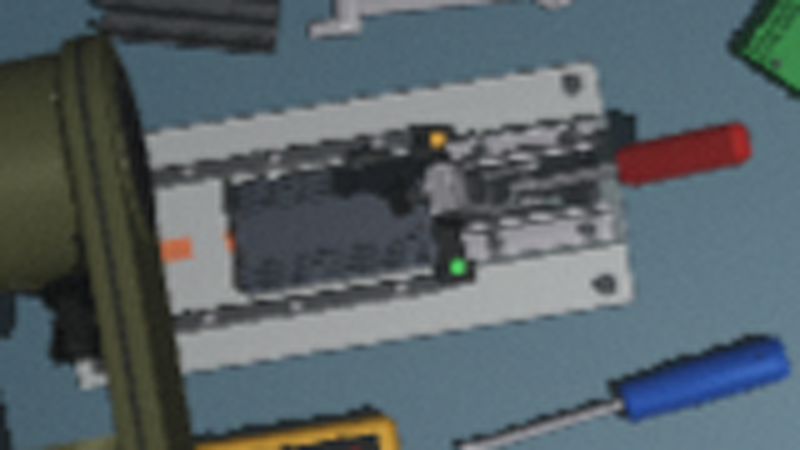

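View pics/s2.png

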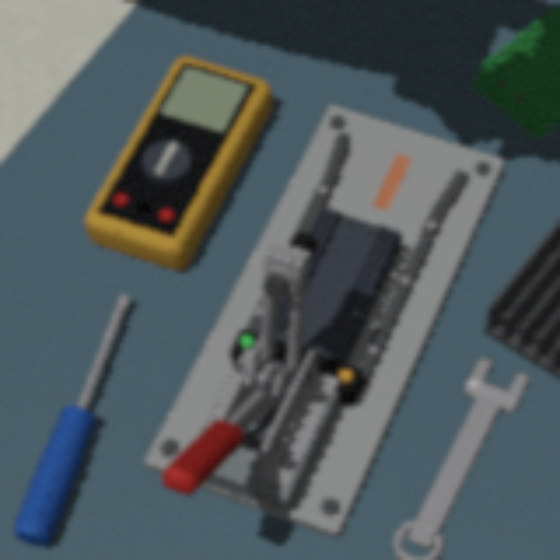

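The module's face now meets the black block, at about (435,250) in the top crop. The clamp is still open. Next I compare the red grip with the predicted pixels.

Run:
```python
from h import *
for n in('top0','scene0'):
    im=np.load(f'pics/{n}.npz');c=im['color'].astype(int)
    m=((c[:,:,0]>90)&(c[:,:,1]<60)&(c[:,:,2]<60)).astype(np.uint8)
    m=m*0+0 if False else m
    mm=np.zeros_like(m);mm[230:290,230:400]=m[230:290,230:400]
    cs=max(cv2.findContours(mm,0,1)[0],key=cv2.contourArea);print(n,cv2.minAreaRect(cs),cv2.boundingRect(cs))
    l=np.radians(52)
    for t in(20,0,-19,-58): print(t,proj(im,f2w(-201-np.sin(l)*t,0,137+np.cos(l)*t)).round(1))
```

```text
top0 ((376.0292053222656, 255.63658142089844), (7.263676166534424, 26.05145263671875), 77.90524291992188) (363, 250, 27, 12)
20 [389.  253.2]
0 [382.3 254.6]
-19 [376.1 255.9]
-58 [363.7 258.6]
scene0 ((257.0, 269.5000305175781), (8.74573040008545, 25.7686710357666), 38.65980529785156) (247, 260, 21, 21)
20 [250.  278.4]
0 [254.1 274.3]
-19 [257.9 270.5]
-58 [265.2 263.2]
```

The prediction matches the red blob to within 0.5 px in both views. Next I move over the grip with the jaws half open.

```bash
python3 -m pendant '[[0,0.03,-0.01,0.5,0,0,0.6],[0,0.05,0,0,0,0,0.6],[0,0.05,0,0,0,0,0.6],[0,0.05,0,0,0,0,0.6],[0,0.05,0,0,0,0,0.6],[0,0.05,0,0,0,0,0.6],[0,0.02,0,0,0,0,0.6],[0,0,0,0,0,0,0.6]]'
python3 - <<'E'
from h import *
togo(-201,0,120)
E
```

```text
time_s: 8.18
tcp_pos: [0.5232, -0.1577, 0.2245]
orientation: [-3.128, -0.236, 0.06]
ft_force: [-0.0, 0.7, 0.2]
width: 0.599
t 8.18 fix [-198.7    9.   224.5] F [-0.   0.7  0.2] w 0.599 q6 -0.53
now-axes mm [ 12.9   3.1 104.1] aligned-axes mm [  9.    2.3 104.5] turn deg [-0.42  2.15  0.35]
fixture axes in tool: x [ 0.006 -1.     0.007] y [-0.999 -0.006  0.038]
```

```bash
python3 -m pendant '[[0.009,0.002,0,-0.4,2.1,0.3,0.6],[0,0,0.02,0,0,0,0.6],[0,0,0.01,0,0,0,0.6],[0,0,0,0,0,0,0.6]]'
python3 - <<'E'
from h import *
from station import *
togo(-201,0,120)
im=get_image('wrist');cv2.imwrite('pics/w3.png',im['color'][:,:,::-1]);np.savez('pics/w3.npz',**im)
E
```

```text
time_s: 8.68
tcp_pos: [0.532, -0.1538, 0.19]
orientation: [-3.13, -0.236, 0.002]
ft_force: [-0.3, -0.2, 0.2]
width: 0.602
t 8.68 fix [-196.1   -0.2  190. ] F [-0.3 -0.2  0.2] w 0.602 q6 -0.53
now-axes mm [-0.1  5.1 70. ] aligned-axes mm [-0.2  4.9 70. ] turn deg [-0.15  0.07  0.31]
fixture axes in tool: x [ 0.005 -1.     0.003] y [-1.    -0.005  0.001]
```

View pics/w3.png

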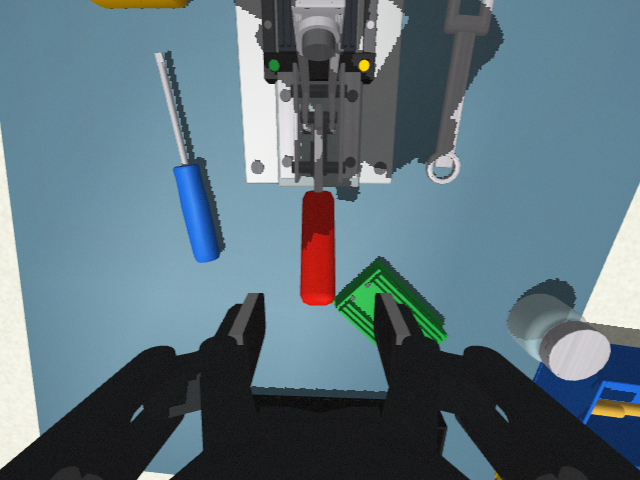

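The wrist view shows the grip at column 318, rows 192 to 303, midway between the pads at columns 264 and 378. The path down is clear.

```bash
python3 -m pendant '[[0,0.005,0.02,0,0,0.3,0.6],[0,0,0.02,0,0,0,0.6],[0,0,0.015,0,0,0,0.6],[0,0,0.01,0,0,0,0.6],[0,0,0,0,0,0,0.6]]'
python3 - <<'E'
from h import *
togo(-201,0,120)
E
```

```text
time_s: 9.35
tcp_pos: [0.533, -0.1595, 0.1213]
orientation: [-3.132, -0.226, 0.001]
ft_force: [0.0, -0.4, 0.3]
width: 0.597
t 9.35 fix [-201.8   -0.4  121.3] F [ 0.  -0.4  0.3] w 0.597 q6 -0.53
now-axes mm [-0.4 -0.8  1.3] aligned-axes mm [-0.4 -0.8  1.3] turn deg [-0.1   0.01 -0.03]
fixture axes in tool: x [-0.    -1.     0.002] y [-1.  0.  0.]
```

```bash
python3 -m pendant '[[0,0,0,0,0,0,0.4],[0,0,0,0,0,0,0.2],[0,0,0,0,0,0,0.2],[0,0,0,0,0,0,0.1],[0,0,0,0,0,0,0.1]]' 25
python3 - <<'E'
from h import *
from station import *
togo(-201,0,120)
im=get_image('wrist');cv2.imwrite('pics/w4.png',im['color'][:,:,::-1])
E
```

```text
time_s: 9.98
tcp_pos: [0.5326, -0.1599, 0.1224]
orientation: [-3.133, -0.227, 0.002]
ft_force: [-1.0, -0.5, -1.3]
width: 0.254
t 9.97 fix [-2.022e+02  1.000e-01  1.224e+02] F [-1.  -0.5 -1.3] w 0.254 q6 -0.53
now-axes mm [ 0.1 -1.2  2.4] aligned-axes mm [ 0.1 -1.2  2.4] turn deg [-0.05  0.08  0.  ]
fixture axes in tool: x [ 0.    -1.     0.001] y [-1.    -0.     0.001]
```

View pics/w4.png

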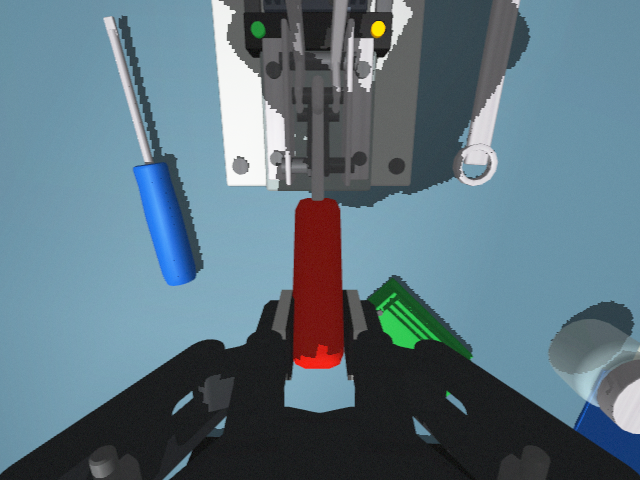

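```bash
python3 -m pendant '[[0,-0.007,-0.008,0,0,0,0.1],[0,-0.009,-0.010,0,0,0,0.1],[0,-0.006,-0.005,0,0,0,0.1],[0,-0.007,-0.005,0,0,0,0.1]]'
python3 - <<'E'
from h import *
togo(-173,0,150.4)
E
```

```text
time_s: 10.52
tcp_pos: [0.5278, -0.1306, 0.1508]
orientation: [3.132, 0.228, -0.004]
ft_force: [-2.3, -1.5, -1.4]
width: 0.255
t 10.53 fix [-172.5    0.6  150.8] F [-2.3 -1.5 -1.4] w 0.255 q6 -0.48
now-axes mm [0.6 0.5 0.4] aligned-axes mm [0.6 0.5 0.4] turn deg [0.08 0.15 0.02]
fixture axes in tool: x [ 0.    -1.    -0.001] y [-1.    -0.     0.003]
```

```bash
python3 -m pendant '[[0,-0.007,-0.005,0,0,0,0.1],[0,-0.008,-0.005,0,0,0,0.1],[0,-0.009,-0.005,0,0,0,0.1],[0,-0.009,-0.005,0,0,0,0.1]]'
python3 - <<'E'
from h import *
togo(-140,0,170.6)
E
```

```text
time_s: 11.02
tcp_pos: [0.5223, -0.0951, 0.1714]
orientation: [3.133, 0.228, -0.005]
ft_force: [0.4, 1.1, -6.5]
width: 0.255
t 11.03 fix [-136.6    0.9  171.4] F [ 0.4  1.1 -6.5] w 0.255 q6 -0.43
now-axes mm [0.9 3.4 0.8] aligned-axes mm [0.9 3.4 0.8] turn deg [0.01 0.18 0.02]
fixture axes in tool: x [ 0. -1. -0.] y [-1.    -0.     0.003]
```

```bash
python3 -m pendant '[[0,-0.008,-0.003,0,0,0,0.1],[0,-0.008,-0.002,0,0,0,0.1],[0,-0.009,-0.002,0,0,0,0.1],[0,-0.009,-0.002,0,0,0,0.1]]'
python3 - <<'E'
from h import *
togo(-102,0,180.6)
E
```

```text
time_s: 11.52
tcp_pos: [0.5172, -0.0595, 0.1814]
orientation: [3.131, 0.228, -0.004]
ft_force: [-0.2, -2.2, -4.8]
width: 0.253
t 11.53 fix [-100.6    0.8  181.4] F [-0.2 -2.2 -4.8] w 0.253 q6 -0.36
now-axes mm [0.8 1.4 0.8] aligned-axes mm [0.8 1.4 0.8] turn deg [0.1  0.16 0.02]
fixture axes in tool: x [ 0.    -1.    -0.002] y [-1.    -0.     0.003]
```

```bash
python3 -m pendant '[[0,-0.008,-0.001,0,0,0,0.1],[0,-0.008,-0.0005,0,0,0,0.1],[0,-0.009,0,0,0,0,0.1],[0,-0.010,0,0,0,0,0.1]]'
python3 - <<'E'
from h import *
togo(-57,0,182.5)
E
```

```text
time_s: 12.02
tcp_pos: [0.5123, -0.0248, 0.1839]
orientation: [3.126, 0.227, -0.003]
ft_force: [-1.1, -7.0, -4.0]
width: 0.258
t 12.03 fix [-65.6   0.7 183.9] F [-1.1 -7.  -4. ] w 0.258 q6 -0.29
now-axes mm [ 0.7 -8.6  1.3] aligned-axes mm [ 0.7 -8.6  1.4] turn deg [0.42 0.14 0.02]
fixture axes in tool: x [ 0.    -1.    -0.007] y [-1.    -0.     0.002]
```

```bash
python3 -m pendant '[[0,-0.006,0.0005,0,0,0,0.1],[0,-0.006,0,0,0,0,0.1],[0,-0.003,0,0,0,0,0.1]]'
python3 - <<'E'
from h import *
togo(-57,0,182.5)
E
```

```text
time_s: 12.4
tcp_pos: [0.5098, -0.0093, 0.1828]
orientation: [3.124, 0.227, -0.003]
ft_force: [-0.5, -2.2, -4.8]
width: 0.251
t 12.4 fix [-49.9   1.  182.8] F [-0.5 -2.2 -4.8] w 0.251 q6 -0.26
now-axes mm [1.  7.1 0.4] aligned-axes mm [1.  7.1 0.3] turn deg [0.52 0.16 0.03]
fixture axes in tool: x [ 0.    -1.    -0.009] y [-1.    -0.001  0.003]
```

```bash
python3 -m pendant '[[0,-0.004,0,0,0,0,0.1],[0,-0.004,0,0,0,0,0.1]]'
python3 - <<'E'
from h import *
from station import *
togo(-57,0,182.5)
im=get_image('scene');np.savez('pics/s5.npz',**im);a=im['color'][140:300,200:360,::-1];cv2.imwrite('pics/s5.png',cv2.resize(a,None,fx=3.5,fy=3.5))
im=get_image('wrist');cv2.imwrite('pics/w5.png',im['color'][:,:,::-1])
E
```

```text
time_s: 12.65
tcp_pos: [0.5087, -0.0032, 0.1817]
orientation: [3.118, 0.228, -0.003]
ft_force: [3.9, -17.3, -8.5]
width: 0.253
t 12.65 fix [-43.7   1.1 181.7] F [  3.9 -17.3  -8.5] w 0.253 q6 -0.24
now-axes mm [ 1.1 13.3 -0.6] aligned-axes mm [ 1.1 13.3 -0.8] turn deg [0.87 0.18 0.05]
fixture axes in tool: x [ 0.001 -1.    -0.015] y [-1.    -0.001  0.003]
```

View pics/s5.png

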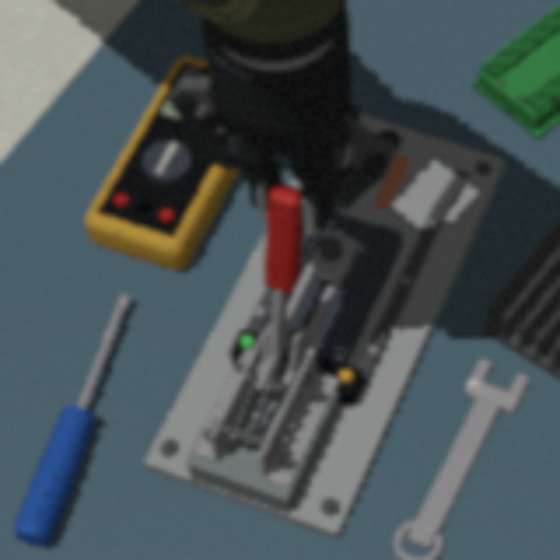

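View pics/w5.png

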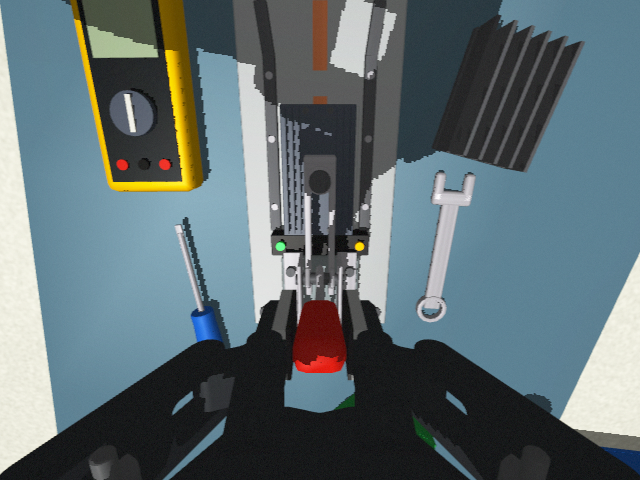

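The arm lies level on the module. The force rose to 7 N, dropped to 2 N once past centre, then met a 17 N stop. Next I check the handle's angle from the red blob.

Run:
```python
from h import *
im=np.load('pics/s5.npz')
c=im['color'].astype(int)
m=((c[:,:,0]>90)&(c[:,:,1]<60)&(c[:,:,2]<60)).astype(np.uint8);mm=np.zeros_like(m);mm[185:235,260:300]=m[185:235,260:300]
cs=max(cv2.findContours(mm,0,1)[0],key=cv2.contourArea);print(cv2.minAreaRect(cs),cv2.boundingRect(cs))
for x,h,l in((-56,197,-15),(-64,197,-11),(-84,197,-1)):
    l=np.radians(l)
    print([proj(im,f2w(x-np.sin(l)*t,0,h+np.cos(l)*t)).round(1).tolist() for t in(20,-19,-58)])
# arm end
print(proj(im,f2w(2,0,61+8)).round(1))
```

```text
((279.7931213378906, 207.48277282714844), (8.802821159362793, 29.232011795043945), 4.763641834259033) (276, 193, 10, 30)
[[281.3, 194.9], [280.6, 208.9], [279.9, 222.2]]
[[279.5, 198.4], [279.3, 211.5], [279.1, 223.9]]
[[274.7, 207.4], [276.0, 218.0], [277.3, 227.9]]
[294.5 213.3]
```

The grip blob centre (279.8,207.5) matches locked at (280.6,208.9), not dead centre at (279.3,211.5). I release the grip and let the clamp stand for about 2 s.

```bash
python3 -m pendant '[[0,0,0,0,0,0,0.4],[0,0,0,0,0,0,0.6],[0,0,0,0,0,0,0.6],[0,0,0,0,0,0,0.6],[0,0,0,0,0,0,0.6],[0,0,0,0,0,0,0.6],[0,0,0,0,0,0,0.6],[0,0,0,0,0,0,0.6],[0,0,0,0,0,0,0.6],[0,0,0,0,0,0,0.6],[0,0,0,0,0,0,0.6],[0,0,0,0,0,0,0.6]]'
python3 - <<'E'
from h import *
from station import *
togo(-57,0,182.5)
im=get_image('scene');np.savez('pics/s6.npz',**im)
c=im['color'].astype(int)
m=((c[:,:,0]>90)&(c[:,:,1]<60)&(c[:,:,2]<60)).astype(np.uint8);mm=np.zeros_like(m);mm[185:235,260:300]=m[185:235,260:300]
cs=max(cv2.findContours(mm,0,1)[0],key=cv2.contourArea);print(cv2.minAreaRect(cs),cv2.boundingRect(cs))
E
python3 -m pendant '[[0,0,0,0,0,0,0.6],[0,0,0,0,0,0,0.6],[0,0,0,0,0,0,0.6],[0,0,0,0,0,0,0.6],[0,0,0,0,0,0,0.6],[0,0,0,0,0,0,0.6]]'
python3 - <<'E'
from h import *
togo(-55,0,180)
E
```

```text
time_s: 14.25
tcp_pos: [0.5103, -0.0013, 0.1847]
orientation: [3.122, 0.227, 0.004]
ft_force: [-0.5, 0.2, -0.6]
width: 0.605
t 14.25 fix [-42.1  -0.7 184.7] F [-0.5  0.2 -0.6] w 0.605 q6 -0.24
now-axes mm [-0.7 14.9  2.4] aligned-axes mm [-0.7 14.9  2.2] turn deg [ 0.66 -0.11  0.01]
fixture axes in tool: x [ 0.    -1.    -0.011] y [-1.    -0.    -0.002]
((279.47393798828125, 207.91905212402344), (9.275487899780273, 29.651153564453125), 8.746161460876465) (276, 193, 11, 31)
time_s: 15.05
tcp_pos: [0.5103, -0.0014, 0.1847]
orientation: [3.122, 0.227, 0.004]
ft_force: [-0.1, -0.4, 0.3]
width: 0.601
t 15.05 fix [-42.1  -0.7 184.7] F [-0.1 -0.4  0.3] w 0.601 q6 -0.24
now-axes mm [-0.7 12.8  4.9] aligned-axes mm [-0.7 12.9  4.7] turn deg [ 0.66 -0.11  0.01]
fixture axes in tool: x [ 0.    -1.    -0.012] y [-1.    -0.    -0.002]
```

Run:
```python
from h import *
from station import *
im=get_image('wrist');cv2.imwrite('pics/w7.png',im['color'][:,:,::-1])
im=np.load('pics/s6.npz');a=im['color'][180:280,240:340,::-1];cv2.imwrite('pics/s6.png',cv2.resize(a,None,fx=5.5,fy=5.5,interpolation=cv2.INTER_CUBIC))
```

```text
(no output)
```

View pics/w7.png

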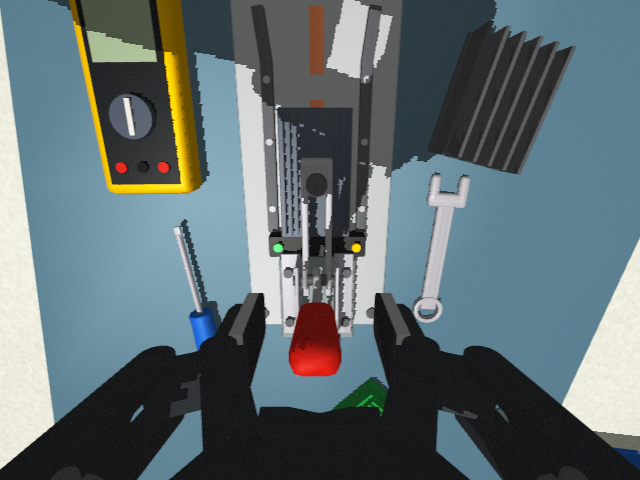

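View pics/s6.png

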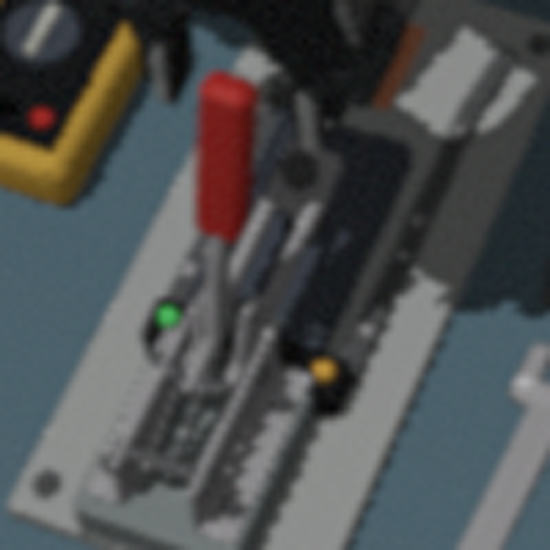

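The handle stands past centre with the released clamp locked by itself; the grip in the wrist view is at (315,340). It has been locked about 2.5 s, so I centre on the grip and grasp again.

```bash
python3 -m pendant '[[-0.001,0.013,0.004,0.6,0,0,0.6],[0,0,0,0,0,0,0.6],[0,0,0,0,0,0,0.3],[0,0,0,0,0,0,0.1],[0,0,0,0,0,0,0.1],[0,0,0,0,0,0,0.1]]' 30
python3 - <<'E'
from h import *
togo(-65,0,182)
E
```

```text
time_s: 15.85
tcp_pos: [0.5109, -0.0157, 0.1805]
orientation: [3.133, 0.227, 0.001]
ft_force: [0.3, -0.1, 0.0]
width: 0.252
t 15.85 fix [-56.4   0.8 180.5] F [ 0.3 -0.1  0. ] w 0.252 q6 -0.28
now-axes mm [ 0.8  8.6 -1.5] aligned-axes mm [ 0.8  8.6 -1.5] turn deg [ 0.03 -0.03 -0.01]
fixture axes in tool: x [-0.    -1.    -0.001] y [-1.     0.    -0.001]
```

```bash
python3 -m pendant '[[0,0.006,0,0,0,0,0.1],[0,0.008,0,0,0,0,0.1],[0,0.008,0,0,0,0,0.1],[0,0.008,0,0,0,0,0.1]]'
python3 - <<'E'
from h import *
togo(-84,0,180.5)
E
```

```text
time_s: 16.35
tcp_pos: [0.5146, -0.0431, 0.1808]
orientation: [-3.126, -0.229, 0.002]
ft_force: [-0.5, 0.1, -1.5]
width: 0.253
t 16.35 fix [-84.    1.  180.8] F [-0.5  0.1 -1.5] w 0.253 q6 -0.34
now-axes mm [1.  0.  0.3] aligned-axes mm [1.  0.  0.3] turn deg [-0.42  0.03  0.08]
fixture axes in tool: x [ 0.001 -1.     0.007] y [-1.    -0.001  0.   ]
```

```bash
python3 -m pendant '[[0,0.009,0.001,-0.4,0,0,0.1],[0,0.008,0.001,0,0,0,0.1],[0,0.010,0.002,0,0,0,0.1],[0,0.009,0.002,0,0,0,0.1]]'
python3 - <<'E'
from h import *
togo(-120,0,174.5)
E
```

```text
time_s: 16.85
tcp_pos: [0.5201, -0.0802, 0.1744]
orientation: [-3.13, -0.229, 0.001]
ft_force: [-0.7, 3.5, -0.1]
width: 0.255
t 16.85 fix [-121.5    0.9  174.4] F [-0.7  3.5 -0.1] w 0.255 q6 -0.4
now-axes mm [ 0.9 -1.5 -0.1] aligned-axes mm [ 0.9 -1.5 -0.1] turn deg [-0.16  0.02  0.05]
fixture axes in tool: x [ 0.001 -1.     0.003] y [-1.    -0.001  0.   ]
```

```bash
python3 -m pendant '[[0,0.008,0.003,0,0,0,0.1],[0,0.009,0.003,0,0,0,0.1],[0,0.009,0.005,0,0,0,0.1],[0,0.009,0.005,0,0,0,0.1]]'
python3 - <<'E'
from h import *
togo(-157,0,158.5)
E
```

```text
time_s: 17.35
tcp_pos: [0.5258, -0.1179, 0.1581]
orientation: [-3.132, -0.229, 0.0]
ft_force: [-1.4, 3.7, 0.8]
width: 0.252
t 17.35 fix [-159.7    0.8  158.1] F [-1.4  3.7  0.8] w 0.252 q6 -0.47
now-axes mm [ 0.8 -2.7 -0.4] aligned-axes mm [ 0.8 -2.7 -0.4] turn deg [-0.09 -0.    0.05]
fixture axes in tool: x [ 0.001 -1.     0.002] y [-1.    -0.001 -0.   ]
```

```bash
python3 -m pendant '[[0,0.006,0.005,0,0,0,0.1],[0,0.006,0.005,0,0,0,0.1],[0,0.006,0.005,0,0,0,0.1],[0,0.006,0.005,0,0,0,0.1],[0,0.004,0.005,0,0,0,0.1]]'
python3 - <<'E'
from h import *
togo(-201,0,120.5)
E
```

```text
time_s: 17.98
tcp_pos: [0.5307, -0.1499, 0.1325]
orientation: [3.13, 0.229, 0.002]
ft_force: [-1.4, -2.8, 5.3]
width: 0.249
t 17.98 fix [-192.     0.5  132.5] F [-1.4 -2.8  5.3] w 0.249 q6 -0.52
now-axes mm [ 0.5  9.  12.1] aligned-axes mm [ 0.5  9.  12. ] turn deg [ 0.17 -0.04  0.05]
fixture axes in tool: x [ 0.001 -1.    -0.003] y [-1.    -0.001 -0.001]
```

```bash
python3 -m pendant '[[0,0.004,0.005,0,0,0,0.1],[0,0.004,0.005,0,0,0,0.1],[0,0.003,0.004,0,0,0,0.1]]'
python3 - <<'E'
from h import *
togo(-201,0,120.5)
E
```

```text
time_s: 18.35
tcp_pos: [0.5326, -0.1627, 0.118]
orientation: [3.128, 0.229, 0.002]
ft_force: [-0.7, -1.0, 4.7]
width: 0.252
t 18.35 fix [-205.     0.5  118. ] F [-0.7 -1.   4.7] w 0.252 q6 -0.54
now-axes mm [ 0.5 -3.9 -2.5] aligned-axes mm [ 0.5 -4.  -2.5] turn deg [ 0.3  -0.05  0.07]
fixture axes in tool: x [ 0.001 -1.    -0.005] y [-1.    -0.001 -0.001]
```

```bash
python3 -m pendant '[[0,0.002,0.004,0,0,0,0.1],[0,0.001,0.003,0,0,0,0.1]]'
python3 - <<'E'
from h import *
from station import *
togo(-201,0,120.5)
im=get_image('top');a=im['color'][225:315,240:400,::-1];cv2.imwrite('pics/t8.png',cv2.resize(a,None,fx=5,fy=5,interpolation=cv2.INTER_CUBIC))
im=get_image('scene');a=im['color'][140:300,200:360,::-1];cv2.imwrite('pics/s8.png',cv2.resize(a,None,fx=3.5,fy=3.5))
E
```

```text
time_s: 18.6
tcp_pos: [0.5337, -0.1673, 0.1119]
orientation: [3.125, 0.229, 0.004]
ft_force: [-4.9, 1.8, 12.3]
width: 0.255
t 18.6 fix [-2.097e+02  1.000e-01  1.119e+02] F [-4.9  1.8 12.3] w 0.255 q6 -0.54
now-axes mm [ 0.1 -8.7 -8.7] aligned-axes mm [ 0.1 -8.7 -8.6] turn deg [ 0.46 -0.1   0.09]
fixture axes in tool: x [ 0.002 -1.    -0.008] y [-1.    -0.002 -0.002]
```

View pics/s8.png

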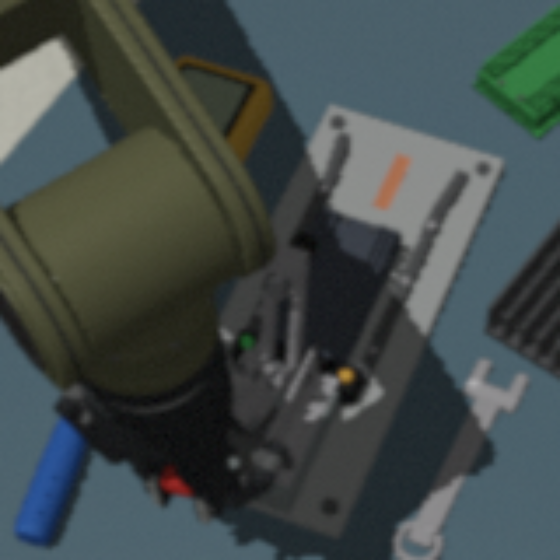

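The handle has reached its open stop (12 N). I release and go straight up.

```bash
python3 -m pendant '[[0,0,0,0,0,0,0.4],[0,0,0,0,0,0,0.6],[0,0,0,0,0,0,0.6],[0,0,-0.02,0,0,0,0.6],[0,0,-0.04,0,0,0,0.6],[0,0,-0.05,0,0,0,0.6],[0,0.04,-0.04,0,0,0,0.6],[0,0.06,0,0,0,0,0.6],[0,0.06,0,0,0,0,0.6],[0,0.06,0,0,0,0,0.6],[0,0,0,0,0,0,0.6]]'
python3 - <<'E'
from h import *
from station import *
togo(-201,0,120.5)
for n in('top','scene'):
    im=get_image(n);np.savez(f'pics/{n}9.npz',**im);cv2.imwrite(f'pics/{n}9f.png',im['color'][:,:,::-1])
    c=im['color'].astype(int)
    m=((c[:,:,0]>90)&(c[:,:,1]<60)&(c[:,:,2]<60)).astype(np.uint8);mm=np.zeros_like(m);mm[230:290,230:400]=m[230:290,230:400]
    cs=max(cv2.findContours(mm,0,1)[0],key=cv2.contourArea);print(n,cv2.minAreaRect(cs),cv2.boundingRect(cs))
    b=(225,315,240,400) if n=='top' else (160,300,230,355)
    cv2.imwrite(f'pics/{n}9.png',cv2.resize(im['color'][b[0]:b[1],b[2]:b[3],::-1],None,fx=4,fy=4,interpolation=cv2.INTER_CUBIC))
E
```

```text
time_s: 20.08
tcp_pos: [0.5678, -0.3894, 0.2787]
orientation: [3.118, 0.234, 0.018]
ft_force: [0.3, 0.3, -0.2]
width: 0.601
t 20.07 fix [-434.4   -1.7  278.7] F [ 0.3  0.3 -0.2] w 0.601 q6 -0.83
now-axes mm [  -2.1 -235.9  154.4] aligned-axes mm [  -1.7 -233.4  158.2] turn deg [ 0.91 -0.6   0.3 ]
fixture axes in tool: x [ 0.005 -1.    -0.016] y [-1.    -0.005 -0.011]Traceback (most recent call last):
  File "<stdin>", line 8, in <module>
ValueError: max() iterable argument is empty
```

View pics/top9f.png

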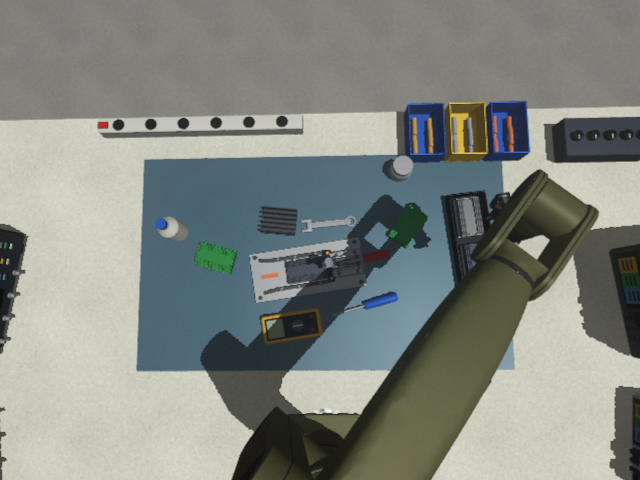

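The full top view shows everything on the bench where it was. The grip at (376,255) lies in the arm's shadow, so I check with a relative colour threshold.

Run:
```python
from h import *
from station import *
for n in('top','scene'):
    im=get_image(n)
    c=im['color'].astype(int)
    m=((c[:,:,0]>45)&(c[:,:,0]>2.2*c[:,:,1])&(c[:,:,0]>2.2*c[:,:,2])).astype(np.uint8);mm=np.zeros_like(m);mm[235:290,235:400]=m[235:290,235:400]
    cs=max(cv2.findContours(mm,0,1)[0],key=cv2.contourArea);print(n,cv2.minAreaRect(cs),cv2.boundingRect(cs))
    b=(225,315,240,400) if n=='top' else (160,300,230,355)
    a=np.clip(im['color'][b[0]:b[1],b[2]:b[3],::-1].astype(float)*1.7,0,255).astype(np.uint8)
    cv2.imwrite(f'pics/{n}9.png',cv2.resize(a,None,fx=4,fy=4,interpolation=cv2.INTER_CUBIC))
```

```text
top ((370.9878234863281, 254.10975646972656), (6.4031243324279785, 7.652514457702637), 51.34019470214844) (366, 253, 10, 7)
scene ((257.5000305175781, 270.0000305175781), (9.192388534545898, 24.748737335205078), 45.0) (248, 260, 21, 21)
```

View pics/top9.png

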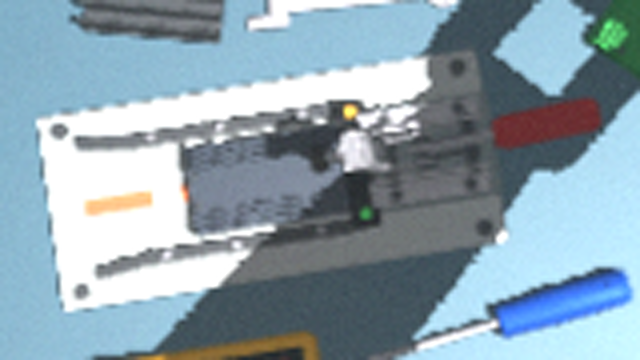

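View pics/scene9.png

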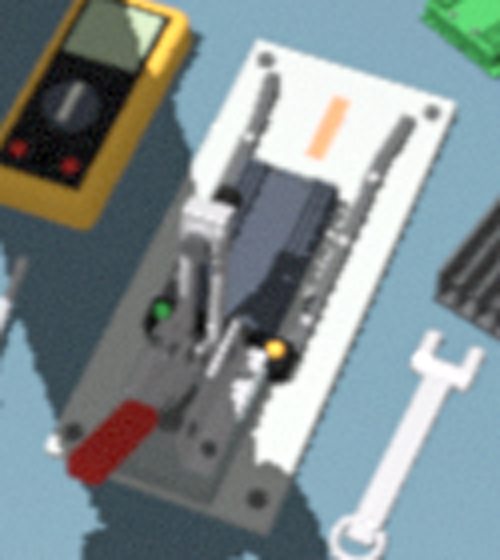

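Run:
```python
from h import *
a=np.load('pics/t2.npz');b=np.load('pics/top9.npz')
xs=np.arange(35,85,.5)
for y in(-22,-12,12,22):
    o=[]
    for im in(a,b):
        g=cv2.cvtColor(im['color'],cv2.COLOR_RGB2GRAY).astype(np.float32)
        p=np.array([proj(im,f2w(x,y,36)) for x in xs],np.float32)
        v=cv2.remap(g,p[:,0].reshape(1,-1),p[:,1].reshape(1,-1),cv2.INTER_LINEAR)[0]
        mid=(v[:20].mean()+v.max())/2;o.append((round(float(xs[np.argmax(v>mid)]),1),round(float(v.max()))))
    print(y,o)
```

```text
-22 [(62.5, 154), (62.5, 173)]
-12 [(61.5, 157), (61.5, 175)]
12 [(62.0, 157), (62.0, 175)]
22 [(63.5, 158), (63.5, 176)]
```

The module hasn't moved since the hard push. The edge reads 62 against an expected 57, so I check that method's bias on the first image, where the module's length is known.

Run:
```python
from h import *
a=np.load('pics/top0.npz');t=np.load('pics/t2.npz');b=np.load('pics/top9.npz')
def prof(im,y,h,xs):
    g=cv2.cvtColor(im['color'],cv2.COLOR_RGB2GRAY).astype(np.float32)
    p=np.array([proj(im,f2w(x,y,h)) for x in xs],np.float32)
    return cv2.remap(g,p[:,0].reshape(1,-1),p[:,1].reshape(1,-1),cv2.INTER_LINEAR)[0]
for y in(-12,-20,15):
    print('start',y,prof(a,y,36,np.arange(0,30,2)).round().astype(int),prof(a,y,36,np.arange(114,140,2)).round().astype(int))
    print('now',y,prof(b,y,36,np.arange(50,76,2)).round().astype(int))
# plate mouth edge
print('plate',prof(b,-40,12,np.arange(146,174,2)).round().astype(int))
# depth along y=-12: module/plate step
for n,im in(('t2',t),('now',b),('start',a)):
  d=im['depth'];K=im['intrinsics']
  v,u=np.mgrid[240:305,245:350];z=d[v,u];ok=z>0
  P=np.stack([(u-K[0,2])/K[0,0]*z,(v-K[1,2])/K[1,1]*z,z],-1)[ok]
  W=(P-im['t'])@im['R'];F=np.array([w2f(q) for q in W])
  s=(abs(F[:,1])<25)&(F[:,2]>26)&(F[:,0]>20)&(F[:,0]<140);e=(abs(F[:,1])<25)&(F[:,2]<26)&(F[:,0]>20)
  print(n,'module max x',np.sort(F[s,0])[-12:].round(1),'plate min x',np.sort(F[e,0])[:6].round(1))
```

```text
start -12 [165 165 165 166 160 148 119  94  76  69  68  70  73  74  74] [ 69  69  67  67  66  72 101 134 155 155 155 155 155]
now -12 [ 70  69  71  72  67 104 141 175 173 173 174 173 172]
start -20 [ 70  72  85 107 143 144 119  73  69  67  66  68  67  64  61] [ 53  57  61  64  62  59  69 108 139 155 156 156 155]
now -20 [ 66  61  52  52  57  70 111 147 172 173 173 172 171]
start 15 [166 166 166 167 167 143 106  62  71  68  61  58  63  68  70] [ 61  57  50  47  53  92 131 158 158 157 157 157 156]
now 15 [ 79  76  71  65  62  78 123 157 173 175 174 173 173]
plate [166 166 165 164 165 158 143 110  95 102 102 101 100 102]
t2 module max x [87.  87.1 87.3 87.4 87.5 87.8 88.2 88.3 89.  89.3 89.6 90.1] plate min x [60.5 60.5 60.7 61.2 61.3 61.3]
now module max x [57.  57.2 57.2 57.3 57.4 57.5 57.5 57.5 57.7 58.1 58.2 58.8] plate min x [60.1 60.3 60.9 61.1 61.2 61.3]
start module max x [122.3 122.4 122.5 122.7 122.9 122.9 123.1 123.3 123.4 123.9 124.2 124.3] plate min x [127.2 127.5 127.8 127.8 128.1 128.3]
```

The depth edge puts the face at about 57.5, while the grey edge is biased outward. To settle it, I measure the distance from the mouth end to the block face in the sharper wrist view w7, taken while the clamp was locked.

Run:
```python
import cv2
a=cv2.imread('pics/w7.png')[95:265,255:380];cv2.imwrite('pics/w7c.png',cv2.resize(a,None,fx=3.5,fy=3.5,interpolation=cv2.INTER_CUBIC))
```

```text
(no output)
```

View pics/w7c.png

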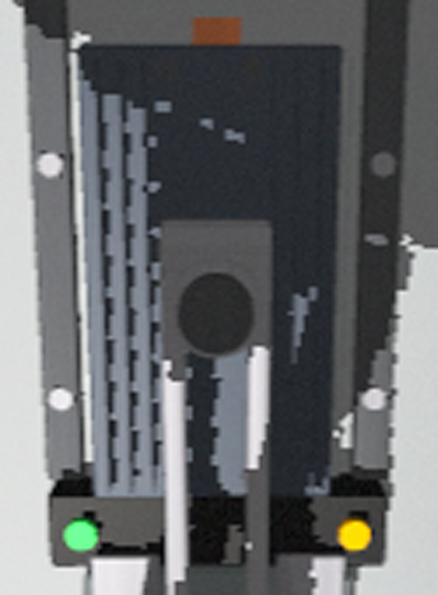

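Run:
```python
from h import *
im=np.load('pics/w3.npz');T=im['tool_from_camera'];K=im['intrinsics']
p=np.array([.5103,-.0014,.1847]);R=Ro.from_rotvec([3.122,.227,.004]).as_matrix()
def wr(u,v,z):
    d=R@T[:3,:3]@np.linalg.solve(K,[u,v,1.]);c=R@T[:3,3]+p
    return w2f(c+d*(z/1e3-c[2])/d[2]).round(1)
q=lambda x,y:(255+x/3.5-.4,95+y/3.5-.4)
print('block edge',wr(*q(215,497),34),'rear fin',wr(*q(110,493),43),'mouth fin',wr(*q(110,46),43),'mouth flat',wr(*q(215,46),36),'tip',wr(*q(215,314),61+8))
```

```text
block edge [-53.4   0.7  34. ] rear fin [-49.6  27.6  43. ] mouth fin [56.8 24.3 43. ] mouth flat [57.3  0.4 36. ] tip [-0.4  0.3 69. ]
```

The mouth end is at x = 57 and the block face at -53.4, so the module is 110 mm long against the block and home within about 1 mm. Handing in.

```bash
python3 -c "
from station import *
s=sense();print(s['time_s'],max(map(abs,s['qvel'])),s['ft_force']);print(sign_off())"
```

```text
20.225 0.02085913403787038 [-0.54973642  0.00777214  0.12985415]
the job is handed in; nothing more can be done
None
```

I pushed the module home, locked the clamp over centre for about 2.5 s, threw it back to its open stop and handed the job in at 20.2 s. No verdict is reported.

- **Module home:** the push ended on a hard stop at 21 N. In the wrist view, taken while the clamp was locked, the module's mouth end is at x = 57 and the block face at -53.4, which puts the module home within about 1 mm. Its end face had not moved between that push and the last view.
- **Clamp locked:** force at the grip rose to 7 N, fell to 2 N past centre, then met the stop at 17 N. The red grip matched the predicted locked position, and the clamp held by itself with the jaws open. I could not measure the spindle force directly; the arm lay level on the module.
- **Clamp open:** I pulled the handle back to its open stop (12 N). In the scene view the grip is within about 0.5 px of where it started, and the arm looks upright as it did at the start. The robot is clear of everything, and everything in the last top view looks where it was; the end of the tray was hidden behind the robot arm.
- **Disagreed or failed:** the coarse top-view grey edge read the module's face about 5 mm too far out (62 instead of 57). On the first image the same method was about 2.5 mm too far out at each end. The top view's depth (about 57.5) and the sharper wrist view both gave home. In the last top view the red-grip check picked up only part of the grip, because it was in shadow.

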